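# Touch off a ratchet stage on the height probe and back it off two teeth

## Robot

A 6-joint arm with a two-finger parallel gripper is mounted at the origin on a cart in front of the work surface, level with it; the furniture and walls round the work are solid. World frame = base frame: x ahead of the robot, y to its left, z up, the work surface at z = 0. Lengths are in m, angles in rad, forces in N, time in s.
With the tool pointing down it reaches from about 0.375 to 0.9 m from the base axis. Payload 3.1 kg.
Tool frame: the origin (TCP) lies at the centre of the arm's flange, where the gripper is bolted on; the fingertips stand 182 mm ahead of it and the grasp point (between the pads) lies 164 mm ahead of it; z points along the fingers, y is the line along which they close (so a half turn about z gives the same grasp; the last joint's range is limited). The gripper opens to 87 mm and grips with 3 to 60 N. Pads are 19 mm wide; open, the fingers measure 117 mm over their backs; the gripper's body (75 mm by 190 mm) begins 51 mm behind the grasp point.
Start: joints at [-1.308, 0.527, 1.433, -0, 1.181, -0.178], TCP at [0.267, -0.565, 0.405] pointing down, gripper open.
Joint ranges: [-3.08, 3.08], [-0.75, 2.2], [0.22, 2.44], [-1.43, 4.57], [0, 2.65], [-2.85, 2.85]. Speed limits (rad/s): [2.79, 2.79, 3.14, 3.14, 3.14, 3.14].

## Interface

Orientations are given as a unit quaternion [x, y, z, w].
In Python, from rig import * gives the robot as it stands.
- The arm moves only by the tool move_arm, never from a script. Its argument "commands" is a list that holds one entry, the list of rows, each a list of 6 numbers: the shift along the tool's x, y, z in units of 40 mm (1.0 is 40 mm), then the turn, a rotation vector about the tool's x, y, z in rad. A call has 1 to 12 rows; each row is the pose to reach, as a shift and turn from the pose commanded when the call began, along the tool's axes at that moment; what a row does not reach only later rows make up. A row lasts 1/8 s, in which the tool goes at most 62.5 mm and 10.7 degrees, less where a joint would pass 70% of its speed; a pose out of reach is approached as far as the arm can. A call with a gripper value outside its range is refused whole. "claw" is the closure, from -1 (fully open) to 1 (shut), so that 0 is half open, set as the call begins (left out, the last holds). The fingers move at their own pace and stop on an object; "squeeze" is the grip in N (left out, the last holds). Time passes only in rows, so rows that repeat a pose let the fingers close. It gives the time, the measured TCP pose, the force, the opening and the grip force at its end, in the units of the state.
- get_obs(): the state, without advancing time (a new reading comes with each control period).
- camera(name): name is "side" or "top" or "wrist"; returns a dict with "pixels" (420x560x3 uint8, blue, green, red), "range_z" (420x560 float32, m along the optical axis (not along the pixel's ray), 0 where there is no reading), "camera_matrix" (3x3 intrinsics, pixels), "extrinsics" (4x4, takes a point from world to camera coordinates). Camera axes: x right, y up, looking along -z (the intrinsics and any distortion apply to the point x, -y, -z); pixel columns grow to the right and rows downward; lengths in m; the calibration is good to about 2 mm. A picture is of the moment at which its call begins.
- hand_in(): hands the job in; it is judged then, once.
The state is a dict: "time": time; "q": joint angles; "joint_velocities": joint speeds; "joint_torque": joint torques, N m; "position": TCP position; "tool_rot": TCP orientation; "ft_force": force on the tool from outside, world axes, zero at the start; "moment": the same for the moment, N m; "grip_width": finger opening in m; "grip_force": force on a finger pad.
Only numpy, scipy, OpenCV 4.12 (cv2) and the standard library are available. Lean on these libraries where they do the work, as an engineer would, in place of code of your own. Each camera call takes 0.05 s, during which the arm holds its last target. There are 200 camera calls.

## Task

On the ratchet stand, raise the toothed rail by the grip on its top, click by click, until the rubber pad on its stage presses lightly up against the tip of the height probe; feel for it and do not force it. Then let go, so that the stage settles on the pawl, and gently press down the tail of the pawl to lift it out of the teeth and let the stage sink exactly two teeth from where it settled. Leave it latched there at rest, and do not disturb the jar and the dropper bottle beside the stand.

Things in the scene. Friction and masses are not known exactly. Their poses are not given: they have to be found in the camera images.
- stand: Fixed frame of the ratchet height stand: grey base plate 52 x 190 x 10 mm (y from -55 to +135 mm) with an aluminium guide channel 26 mm wide and 100 mm high. Origin on the worktop under the rail's axis; z up, y from the pawl (-y) past the rail (0) to the probe post (+y, 118 mm). A tall microscope on books stands behind it to the right (near x 0.65, y -0.2): keep the arm clear of it.
- rail (a joint): Height (m) of the toothed rail, 0 to 0.074 (end stops). Rail with stage and grip: 0.4 kg. 7 teeth, pitch 12 mm, on its -y face; the pawl clicks by itself on the way up and holds it at about 0, 12, 24 .. 72 mm. A damper: raising takes about 4.5 N plus 0.3 N per mm/s, up to 4 N more as a tooth passes. With the pawl lifted out it sinks by its weight at about 12 mm/s (a tooth a second).
- grip (a point): Centre of the black rounded grip on top of the rail: 18 mm (stand's x) by 40 mm (stand's y) by 16 mm high; 135 mm above the worktop plus the rail's height. Pinch it from above across its 18 mm, fingers closing along the stand's x; 26 mm below its centre is the stage arm (12 mm wide, running to +y).
- pad_top (a point): Centre of the top of the rubber pad (24 mm across, 4 mm high) on the stage plate (52 x 48 mm), 78 mm to +y of the rail's axis; it rises with the rail. 116 mm above the worktop plus the rail's height. Pad and probe tip are firm: about 1 to 1.5 mm from first touch to 15 N.
- probe: Height probe: fixed steel post (12 mm thick) clamped 118 mm to +y of the rail, with an arm 205 mm up that holds a clamped downward quill 10 mm thick with a round tip, straight above the pad. Origin at the post's foot. How far the quill sticks down differs each time and is not measured: the pad meets it somewhere between rail heights 50 and 56 mm, always between two teeth.
- pawl: Dark steel sprung pawl, hinged about the stand's x. Origin on its pin, 29.8 mm to -y of the rail's axis and 51 mm above the worktop. Its nose points up to the rail's teeth; its tail runs out to -y. It swings 0.28 rad from in the teeth (tail up) to a firm stop (tail down).
- tail (a point): Centre of the top of the ribbed thumb pad (26 mm in x, 22 in y) on the end of the pawl's tail, 94 mm to -y of the rail's axis, about 59 mm above the worktop with the pawl in the teeth. About 10 mm down it frees the rail, at 18 mm it meets a firm stop; this takes 3 to 6 N. Let go, it springs back up and catches the next tooth that comes down.
- jar: Specimen jar with screw lid, 51 mm across, 72 mm high, loose, beyond the pawl's tail (-y); origin at its underside. Bystander.
- dropper: Amber dropper bottle, 36 mm across, 115 mm high, loose, beyond the probe post (+y); origin at its underside. Bystander.

How it is judged:
By the outcome, as a careful person would: the job done as asked, in the order asked, and still so for the second after the job is handed in, with the robot touching nothing.
It also fails if it takes over 64 s, if anything falls off the work surface, if the arm or the gripper's body presses on something with over 40 N, if the wrist force passes 120 N, or if a joint passes its speed limit or range.

## Working session

There is one attempt and no reset: what is moved stays moved. The work goes in short steps, Python scripts to look and compute and a tool call to move; the robot and the scene stay as the last step left them, time stands still between calls to the robot, and variables do not carry over. Pictures are saved under pics/ and viewed, at most 10 in all, crops included, and the job is handed in when it is done.

Besides the shell and the picture viewer there is one more tool, called after "Request:" by a JSON object that holds its "name" and its "arguments", one argument or row to a line. move_arm: Moves the arm, as the interface text tells. Its arguments: {"type":"object","properties":{"commands":{"type":"array","items":{"type":"array","items":{"type":"array","items":{"type":"number"}}}},"claw":{"type":"number"},"squeeze":{"type":"number"}},"required":["commands"]}

```bash
mkdir -p pics; ls
python3 - <<'E'
from rig import *
import cv2,numpy as np
o=get_obs();print({k:np.round(v,3) for k,v in o.items()})
for n in("side","top"):
    c=camera(n);cv2.imwrite(f"pics/{n}0.png",c["pixels"]);np.savez(f"{n}0.npz",**c);print(n,np.round(c["extrinsics"],3).tolist(),c["camera_matrix"].tolist())
E
```

```text
pics
{'time': np.float64(0.0), 'q': array([-1.308,  0.528,  1.434, -0.   ,  1.181, -0.178]), 'joint_velocities': array([-0.   ,  0.   , -0.003,  0.002, -0.002,  0.001]), 'joint_torque': array([-1.0000e-03, -4.4004e+01, -1.7659e+01,  6.3000e-02,  5.8000e-02,
       -0.0000e+00]), 'position': array([ 0.267, -0.565,  0.404]), 'tool_rot': array([ 0.976,  0.219, -0.   , -0.001]), 'ft_force': array([-0.169,  0.215, -0.965]), 'moment': array([ 0.041,  0.005, -0.013]), 'grip_force': np.float64(0.0), 'grip_width': np.float64(0.087)}
side [[-0.987, -0.158, 0.016, 0.493], [0.113, -0.632, 0.767, -0.107], [-0.111, 0.759, 0.641, -0.926], [0.0, 0.0, 0.0, 1.0]] [[415.1920353597945, 0.0, 281.38998986481374], [0.0, 415.1920353597945, 214.0041543841685], [0.0, 0.0, 1.0]]
top [[0.011, -1.0, -0.004, 0.077], [0.997, 0.011, 0.076, -0.488], [-0.076, -0.004, 0.997, -1.075], [0.0, 0.0, 0.0, 1.0]] [[502.78646610985203, 0.0, 283.7508352702617], [0.0, 502.78646610985203, 209.20768220334404], [0.0, 0.0, 1.0]]
```

View pics/side0.png

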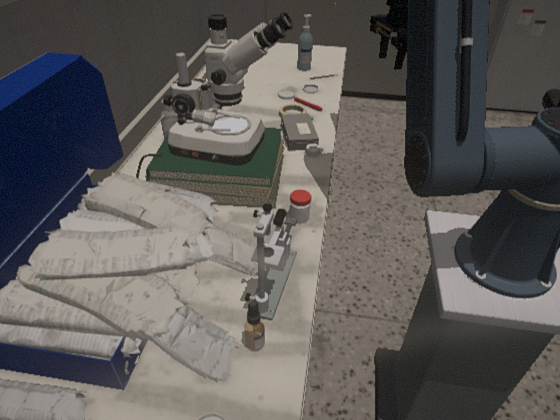

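View pics/top0.png

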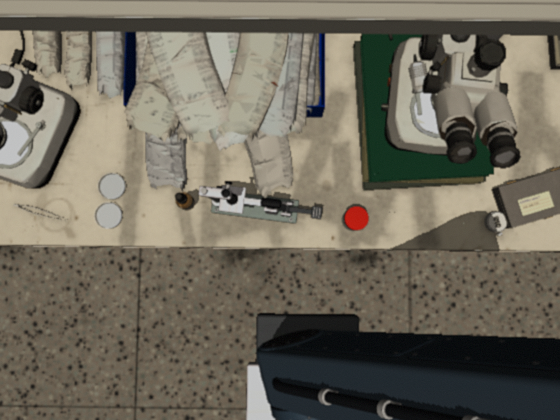

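The side and top views show the stand near pixel (255, 203) in the top view. The dropper is at (185, 200), the jar at (356, 218), and the tail at (317, 211). I'll enlarge the top crop.

```bash
cat > h.py <<'E'
import numpy as np
def unproj(c,u,v,z=None,d=None):
    """pixel -> world, at known world z or from depth d"""
    K=c["camera_matrix"];E=c["extrinsics"];R=E[:3,:3];t=E[:3,3]
    r=np.array([(u-K[0,2])/K[0,0],-(v-K[1,2])/K[1,1],-1.])
    o=-R.T@t; w=R.T@r
    s=(z-o[2])/w[2] if z is not None else d
    return o+s*w
E
python3 - <<'E'
import cv2,numpy as np
im=cv2.imread("pics/top0.png")[170:245,165:375]
a=cv2.resize(im,None,fx=3.8,fy=3.8,interpolation=cv2.INTER_CUBIC)
im=cv2.imread("pics/side0.png")[185:355,215:325]
b=cv2.resize(im,None,fx=3.5,fy=3.5,interpolation=cv2.INTER_CUBIC)[:300]
o=np.zeros((590,800,3),np.uint8);o[:a.shape[0],:a.shape[1]]=a;o[288:588,:b.shape[1]]=b
cv2.imwrite("pics/crop.png",o);print(a.shape,b.shape)
E
```

```text
(285, 798, 3) (300, 385, 3)
```

View pics/crop.png

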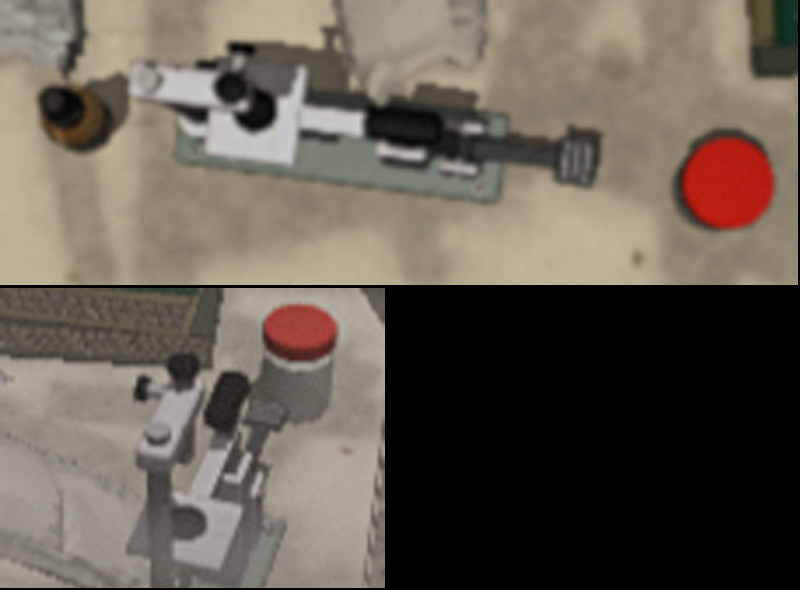

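The crop shows the grip at crop (403, 125), the tail at (577, 158), the pad at about (257, 108), and the stage centre at about (257, 113). Base corners are near (178, 160), (497, 200) and (507, 113). The rail looks to be at 0.

Run:
```python
import numpy as np
from h import *
c=np.load("top0.npz")
f=lambda x,y,z:unproj(c,165+(x+.5)/3.8-.5,170+(y+.5)/3.8-.5,z)
P={n:f(*a) for n,a in dict(grip=(403,125,.143),tail=(577,158,.059),stage=(257,113,.112),c1=(178,160,.01),c2=(497,200,.01),c3=(507,113,.01),jar=(727,181,.072),dropcap=(62,103,.115),post=(148,78,.21)).items()}
for n,p in P.items():
    print(n,p.round(4))
for a,b in(("tail","grip"),("grip","stage"),("c2","c1")):
    d=P[b]-P[a];print(a,b,np.hypot(*d[:2]).round(4),np.arctan2(-d[0],d[1]).round(4))
v=(P["grip"]);u,w=np.array([403,125]),0
D=c["range_z"]
for n,(x,y) in dict(grip=(403,122),tail=(577,158),jar=(727,181)).items():
    uu,vv=int(165+x/3.8),int(170+y/3.8);d=np.median(D[vv-1:vv+2,uu-1:uu+2]);print(n,unproj(c,uu,vv,d=d).round(4))
```

```text
grip [0.4904 0.107  0.143 ]
tail [0.4807 0.0135 0.059 ]
stage [0.4986 0.1847 0.112 ]
c1 [0.4806 0.2408 0.01  ]
c2 [0.4595 0.0564 0.01  ]
c3 [0.5099 0.0511 0.01  ]
jar [ 0.4681 -0.0674  0.072 ]
dropcap [0.5025 0.2866 0.115 ]
post [0.5054 0.2261 0.21  ]
tail grip 0.0941 -0.103
grip stage 0.0781 -0.106
c2 c1 0.1856 -0.1138
grip [0.4904 0.1061 0.154 ]
tail [0.4812 0.0144 0.0584]
jar [ 0.4687 -0.0677  0.0707]
```

```bash
cat >> h.py <<'E'
from scipy.spatial.transform import Rotation as Ro
def rel(o,p,yaw):
    """row (units) from pose o to world p with tool x at world angle yaw, tool down"""
    R0=Ro.from_quat(o["tool_rot"]);X=np.array([np.cos(yaw),np.sin(yaw),0]);Z=np.array([0,0,-1.])
    R=Ro.from_matrix(np.c_[X,np.cross(Z,X),Z])
    return np.round(np.r_[R0.inv().apply(np.array(p)-o["position"])/.04,(R0.inv()*R).as_rotvec()],3)
E
python3 - <<'E'
from h import *; from rig import get_obs
c=np.load("top0.npz");D=c["range_z"]
v,u=np.mgrid[0:420,0:560]
K=c["camera_matrix"];E=c["extrinsics"]
P=np.stack([(u-K[0,2])/K[0,0]*D,-(v-K[1,2])/K[1,1]*D,-D],-1)
W=(P-E[:3,3])@E[:3,:3]
m=(D>0)&(W[...,1]<0)&(W[...,1]>-.45)&(W[...,0]>.35)&(v<240)
for lo,hi in((.05,.12),(.12,.2),(.2,.3),(.3,.4),(.4,.6)):
    s=W[m&(W[...,2]>lo)&(W[...,2]<hi)]
    if len(s):i=s[:,0].argmin();print(lo,hi,len(s),s[i].round(3),s.max(0).round(3))
g=W[197:208,255:290];print(np.round(g[::2,::3,2],3))
o=get_obs()
yaw=np.pi/2-.106
for p in((.31,-.35,.42),(.35,-.17,.42),(.41,0,.42),(.485,.10,.42)):print(p,rel(o,p,yaw))
E
```

```text
0.05 0.12 7443 [ 0.442 -0.064  0.071] [ 0.853 -0.     0.12 ]
0.12 0.2 4185 [ 0.592 -0.238  0.125] [ 0.817 -0.112  0.2  ]
0.2 0.3 1938 [ 0.652 -0.18   0.239] [ 0.793 -0.144  0.3  ]
0.3 0.4 5210 [ 0.52  -0.232  0.4  ] [ 0.712 -0.143  0.4  ]
0.4 0.6 3535 [ 0.52  -0.226  0.403] [ 0.702 -0.     0.6  ]
[[ 0.012  0.008  0.007  0.008  0.012  0.006  0.006 -0.002 -0.     0.001
  -0.001 -0.   ]
 [ 0.121  0.009  0.154  0.157  0.155  0.151  0.153  0.147  0.006  0.007
   0.009  0.01 ]
 [ 0.123  0.121  0.153  0.15   0.152  0.154  0.153  0.152  0.151  0.007
   0.008  0.007]
 [ 0.125  0.123  0.154  0.157  0.159  0.154  0.153  0.153  0.153  0.06
   0.061  0.061]
 [ 0.121  0.121  0.155  0.154  0.152  0.15   0.154  0.154  0.156  0.07
   0.05   0.042]
 [ 0.011  0.01   0.012  0.097  0.149  0.149  0.151  0.151  0.15   0.073
   0.058  0.056]]
(0.31, -0.35, 0.42) [ 3.274e+00 -4.398e+00 -3.940e-01 -2.000e-03 -1.000e-03 -1.024e+00]
(0.35, -0.17, 0.42) [ 6.098e+00 -8.041e+00 -3.860e-01 -2.000e-03 -1.000e-03 -1.024e+00]
(0.41, 0, 0.42) [ 9.2680e+00 -1.1244e+01 -3.7800e-01 -2.0000e-03 -1.0000e-03 -1.0240e+00]
(0.485, 0.1, 0.42) [ 1.2031e+01 -1.2705e+01 -3.7500e-01 -2.0000e-03 -1.0000e-03 -1.0240e+00]
```

Request:
{"name": "move_arm", "arguments": {
  "commands": [
    [[1.1, -1.45, -0.1, 0, 0, -0.18], [2.2, -2.9, -0.2, 0, 0, -0.36], [3.27, -4.4, -0.35, 0, 0, -0.54], [4.2, -5.6, -0.38, 0, 0, -0.72], [5.15, -6.8, -0.38, 0, 0, -0.9], [6.1, -8.0, -0.38, 0, 0, -1.02], [7.15, -9.1, -0.38, 0, 0, -1.02], [8.2, -10.2, -0.38, 0, 0, -1.02], [9.27, -11.24, -0.38, 0, 0, -1.02], [10.7, -12.0, -0.38, 0, 0, -1.02], [11.4, -12.4, -0.38, 0, 0, -1.024], [12.0, -12.7, -0.38, 0, 0, -1.024]]
  ],
  "claw": -1
}}

```text
time: 1.6
position: [0.485, 0.1016, 0.4197]
tool_rot: [0.742, 0.67, 0.0, 0.0]
ft_force: [-0.8, -1.0, 0.3]
grip_width: 0.087
grip_force: 0.0
```

Run:
```python
from rig import *
import cv2,numpy as np
o=get_obs();print({k:np.round(v,3) for k,v in o.items() if k in("time","position","tool_rot","ft_force","q")})
c=camera("wrist");np.savez("wrist1.npz",**c);cv2.imwrite("pics/wrist1.png",c["pixels"]);print(c["extrinsics"].round(3).tolist())
```

```text
{'time': np.float64(1.6), 'q': array([-0.02 ,  0.334,  1.733,  0.   ,  1.074,  0.083]), 'position': array([0.485, 0.102, 0.42 ]), 'tool_rot': array([0.742, 0.67 , 0.   , 0.   ]), 'ft_force': array([-0.758, -0.961,  0.305])}
[[0.995, -0.103, 0.001, -0.473], [0.1, 0.958, -0.268, -0.109], [0.026, 0.267, 0.963, -0.446], [0.0, 0.0, 0.0, 1.0]]
```

View pics/wrist1.png

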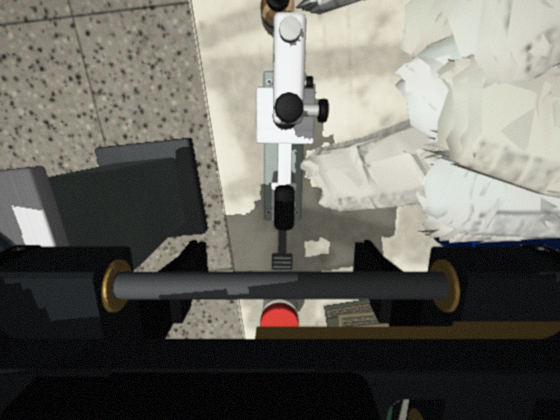

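The wrist view shows the grip centred at (284, 207), the tail pad at (283, 261), the post cap at (290, 25) and the knob on the quill at (289, 107). The stand is vertical in the image.

Run:
```python
from h import *; import cv2
c=np.load("wrist1.npz");D=c["range_z"]
for n,(u,v) in dict(grip=(284,207),tail=(283,261),knob=(289,105),post=(290,25),stage=(268,125),jar=(281,318)).items():
    d=np.median(D[v-2:v+3,u-2:u+3]);print(n,unproj(c,u,v,d=d).round(4))
print(unproj(c,284,207,z=.155).round(4),unproj(c,283,261,z=.059).round(4),unproj(c,290,25,z=.21).round(4))
im=c["pixels"][90:280,240:340];cv2.imwrite("pics/wcrop.png",cv2.resize(im,None,fx=3.1,fy=3.1,interpolation=cv2.INTER_CUBIC))
```

```text
grip [0.4898 0.1105 0.1554]
tail [0.4804 0.0161 0.0606]
knob [0.4989 0.1865 0.2361]
post [0.5035 0.2263 0.2261]
stage [0.4827 0.1794 0.1242]
jar [ 0.4703 -0.057   0.0726]
[0.4898 0.1104 0.155 ] [0.4803 0.0153 0.059 ] [0.5045 0.231  0.21  ]
```

View pics/wcrop.png

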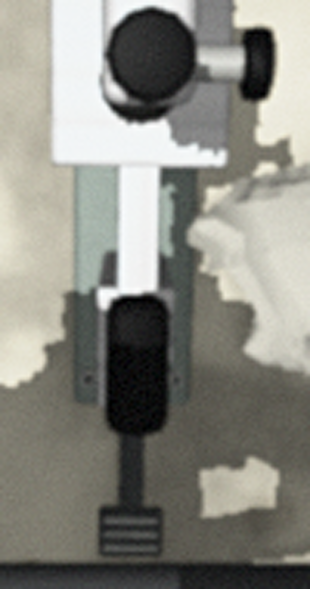

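The rail starts at about 12 mm, with the grip top at z 0.155 and the grip centre at (0.490, 0.109). I'll descend with the fingers half closed.

Run:
```python
from h import *; from rig import get_obs
o=get_obs()
for p in((.4895,.107,.34),(.4895,.107,.314)):print(rel(o,p,np.pi/2-.104))
```

```text
[ 1.140e-01  5.700e-02  1.997e+00  3.000e-03 -2.000e-03  1.000e-03]
[ 1.130e-01  5.500e-02  2.647e+00  3.000e-03 -2.000e-03  1.000e-03]
```

Request:
{"name": "move_arm", "arguments": {
  "commands": [
    [[0.11, 0.055, 0.5, 0, 0, 0], [0.11, 0.055, 1.2, 0, 0, 0], [0.11, 0.055, 1.8, 0, 0, 0], [0.11, 0.055, 2.2, 0, 0, 0], [0.11, 0.055, 2.5, 0, 0, 0], [0.11, 0.055, 2.64, 0, 0, 0], [0.11, 0.055, 2.64, 0, 0, 0]]
  ],
  "claw": 0.1,
  "squeeze": 15
}}

```text
time: 2.52
position: [0.4867, 0.103, 0.3143]
tool_rot: [0.744, 0.669, -0.0, -0.0]
ft_force: [-0.1, 1.2, 0.4]
grip_width: 0.0395
grip_force: 0.0
```

Request:
{"name": "move_arm", "arguments": {
  "commands": [
    [[0, 0, 0, 0, 0, 0], [0, 0, 0, 0, 0, 0], [0, 0, 0, 0, 0, 0], [0, 0, 0, 0, 0, 0], [0, 0, 0, 0, 0, 0], [0, 0, 0, 0, 0, 0]]
  ],
  "claw": 1,
  "squeeze": 30
}}

```text
time: 3.28
position: [0.4877, 0.103, 0.3148]
tool_rot: [0.744, 0.668, 0.001, 0.001]
ft_force: [5.4, -0.8, 0.8]
grip_width: 0.0177
grip_force: 30.0
```

Request:
{"name": "move_arm", "arguments": {
  "commands": [
    [[0, 0.03, -0.04, 0, 0, 0], [0, 0.03, -0.09, 0, 0, 0], [0, 0.03, -0.14, 0, 0, 0], [0, 0.03, -0.19, 0, 0, 0], [0, 0.03, -0.24, 0, 0, 0], [0, 0.03, -0.29, 0, 0, 0], [0, 0.03, -0.34, 0, 0, 0], [0, 0.03, -0.39, 0, 0, 0], [0, 0.03, -0.44, 0, 0, 0], [0, 0.03, -0.49, 0, 0, 0], [0, 0.03, -0.54, 0, 0, 0], [0, 0.03, -0.6, 0, 0, 0]]
  ],
  "squeeze": 40
}}

```text
time: 4.78
position: [0.4883, 0.103, 0.3369]
tool_rot: [0.744, 0.668, 0.0, -0.0]
ft_force: [7.1, 0.7, -13.4]
grip_width: 0.0178
grip_force: 40.0
```

```bash
cat > z.py <<'E'
from rig import *
from h import *
import cv2,sys
o=get_obs();print({k:np.round(v,4) for k,v in o.items() if k in("time","position","ft_force","grip_width")})
c=camera("top");W=[]
D=c["range_z"];v,u=np.mgrid[0:420,0:560]
K=c["camera_matrix"];E=c["extrinsics"]
W=(np.stack([(u-K[0,2])/K[0,0]*D,-(v-K[1,2])/K[1,1]*D,-D],-1)-E[:3,3])@E[:3,:3]
# stage plate patch, stand frame about grip axis
s=np.array([.4898,.109]);a=-.105
d=W[...,:2]-s;X=d[...,0]*np.cos(a)+d[...,1]*np.sin(a);Y=-d[...,0]*np.sin(a)+d[...,1]*np.cos(a)
m=(X<-12e-3)&(X>-24e-3)&(Y>60e-3)&(Y<98e-3)&(W[...,2]>.1)
print("stage rail h mm",m.sum(),(np.median(W[m][:,2])-.112)*1e3)
cv2.imwrite(f"pics/{sys.argv[1]}.png",c["pixels"])
E
python3 z.py t2
```

```text
{'time': np.float64(4.775), 'position': array([0.4883, 0.103 , 0.3369]), 'ft_force': array([  7.0571,   0.7293, -13.3715]), 'grip_width': np.float64(0.0178)}
stage rail h mm 2 30.960183484383382
```

Request:
{"name": "move_arm", "arguments": {
  "commands": [
    [[0, -0.03, -0.03, 0, 0, 0], [0, -0.03, -0.07, 0, 0, 0], [0, -0.03, -0.11, 0, 0, 0], [0, -0.03, -0.15, 0, 0, 0], [0, -0.03, -0.19, 0, 0, 0], [0, -0.03, -0.23, 0, 0, 0], [0, -0.03, -0.27, 0, 0, 0], [0, -0.03, -0.3, 0, 0, 0], [0, -0.03, -0.3, 0, 0, 0], [0, -0.03, -0.3, 0, 0, 0]]
  ]
}}

```text
time: 6.08
position: [0.4877, 0.103, 0.3499]
tool_rot: [0.744, 0.668, 0.001, 0.001]
ft_force: [6.7, -1.5, -5.9]
grip_width: 0.0177
grip_force: 40.0
```

```bash
python3 z.py t3
```

```text
{'time': np.float64(6.075), 'position': array([0.4877, 0.103 , 0.3499]), 'ft_force': array([ 6.7366, -1.4585, -5.9472]), 'grip_width': np.float64(0.0177)}
stage rail h mm 0 nan
  return _methods._mean(a, axis=axis, dtype=dtype,
  ret = ret.dtype.type(ret / rcount)
```

Request:
{"name": "move_arm", "arguments": {
  "commands": [
    [[0, 0, -0.02, 0, 0, 0], [0, 0, -0.04, 0, 0, 0], [0, 0, -0.06, 0, 0, 0], [0, 0, -0.06, 0, 0, 0], [0, 0, -0.06, 0, 0, 0]]
  ]
}}

```text
time: 6.75
position: [0.4877, 0.103, 0.3525]
tool_rot: [0.744, 0.669, 0.001, 0.001]
ft_force: [7.7, -0.5, -6.8]
grip_width: 0.0173
grip_force: 40.0
```

Request:
{"name": "move_arm", "arguments": {
  "commands": [
    [[0, 0, -0.01, 0, 0, 0], [0, 0, -0.02, 0, 0, 0], [0, 0, -0.02, 0, 0, 0], [0, 0, -0.02, 0, 0, 0]]
  ]
}}

```text
time: 7.25
position: [0.4878, 0.103, 0.353]
tool_rot: [0.744, 0.669, 0.001, 0.001]
ft_force: [7.4, -0.9, -8.0]
grip_width: 0.0179
grip_force: 40.0
```

Request:
{"name": "move_arm", "arguments": {
  "commands": [
    [[0, 0, -0.005, 0, 0, 0], [0, 0, -0.01, 0, 0, 0], [0, 0, -0.01, 0, 0, 0], [0, 0, -0.01, 0, 0, 0]]
  ]
}}

```text
time: 7.75
position: [0.4878, 0.103, 0.3534]
tool_rot: [0.744, 0.668, 0.001, 0.001]
ft_force: [7.3, -0.7, -8.4]
grip_width: 0.017
grip_force: 40.0
```

Request:
{"name": "move_arm", "arguments": {
  "commands": [
    [[0, 0, -0.005, 0, 0, 0], [0, 0, -0.01, 0, 0, 0], [0, 0, -0.01, 0, 0, 0], [0, 0, -0.01, 0, 0, 0]]
  ]
}}

```text
time: 8.25
position: [0.4878, 0.103, 0.3538]
tool_rot: [0.744, 0.668, 0.001, 0.001]
ft_force: [7.1, -0.7, -9.1]
grip_width: 0.0176
grip_force: 40.0
```

Request:
{"name": "move_arm", "arguments": {
  "commands": [
    [[0, 0, -0.005, 0, 0, 0], [0, 0, -0.01, 0, 0, 0], [0, 0, -0.01, 0, 0, 0], [0, 0, -0.01, 0, 0, 0]]
  ]
}}

```text
time: 8.75
position: [0.4878, 0.103, 0.3541]
tool_rot: [0.744, 0.668, 0.001, 0.001]
ft_force: [6.5, -0.2, -8.0]
grip_width: 0.0178
grip_force: 40.0
```

Request:
{"name": "move_arm", "arguments": {
  "commands": [
    [[0, 0, -0.005, 0, 0, 0], [0, 0, -0.01, 0, 0, 0], [0, 0, -0.01, 0, 0, 0], [0, 0, -0.01, 0, 0, 0]]
  ]
}}

```text
time: 9.25
position: [0.4878, 0.103, 0.3545]
tool_rot: [0.744, 0.668, 0.001, 0.001]
ft_force: [7.2, 0.5, -8.1]
grip_width: 0.0176
grip_force: 40.0
```

Not contact yet; this is only the tooth ramp.

Request:
{"name": "move_arm", "arguments": {
  "commands": [
    [[0, 0, -0.005, 0, 0, 0], [0, 0, -0.01, 0, 0, 0], [0, 0, -0.015, 0, 0, 0], [0, 0, -0.015, 0, 0, 0], [0, 0, -0.015, 0, 0, 0]]
  ]
}}

```text
time: 9.88
position: [0.4877, 0.103, 0.3551]
tool_rot: [0.744, 0.668, 0.001, 0.001]
ft_force: [7.4, 0.0, -8.4]
grip_width: 0.0174
grip_force: 40.0
```

Request:
{"name": "move_arm", "arguments": {
  "commands": [
    [[0, 0, -0.005, 0, 0, 0], [0, 0, -0.01, 0, 0, 0], [0, 0, -0.015, 0, 0, 0], [0, 0, -0.015, 0, 0, 0], [0, 0, -0.015, 0, 0, 0]]
  ]
}}

```text
time: 10.5
position: [0.4878, 0.103, 0.3557]
tool_rot: [0.744, 0.668, 0.001, 0.001]
ft_force: [8.1, -0.7, -8.7]
grip_width: 0.0175
grip_force: 40.0
```

Run:
```python
from rig import *
import cv2,numpy as np
c=camera("side");np.savez("s4.npz",**c)
im=c["pixels"][175:345,200:340]
cv2.imwrite("pics/s4.png",cv2.resize(im,None,fx=3.5,fy=3.5,interpolation=cv2.INTER_CUBIC))
```

```text
(no output)
```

View pics/s4.png

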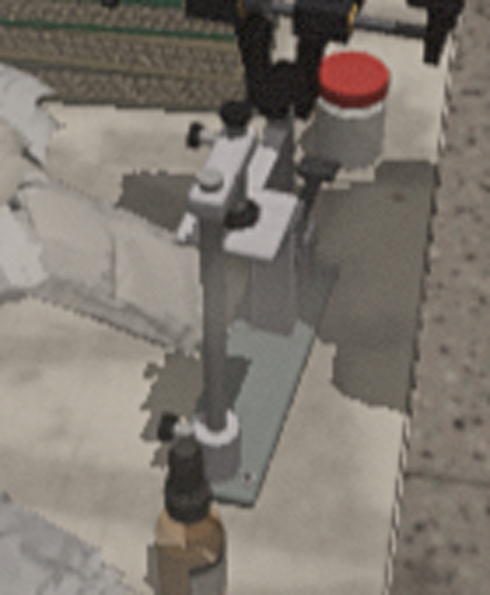

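The stage is raised with the pad at (240, 215), close under the quill, and the grip is held. I'll keep feeling for contact.

Request:
{"name": "move_arm", "arguments": {
  "commands": [
    [[0, 0, -0.005, 0, 0, 0], [0, 0, -0.01, 0, 0, 0], [0, 0, -0.015, 0, 0, 0], [0, 0, -0.015, 0, 0, 0], [0, 0, -0.015, 0, 0, 0]]
  ]
}}

```text
time: 11.18
position: [0.4878, 0.103, 0.3559]
tool_rot: [0.744, 0.668, 0.001, 0.001]
ft_force: [7.8, 0.1, -11.5]
grip_width: 0.0175
grip_force: 40.0
```

Request:
{"name": "move_arm", "arguments": {
  "commands": [
    [[0, 0, -0.005, 0, 0, 0], [0, 0, -0.01, 0, 0, 0], [0, 0, -0.01, 0, 0, 0], [0, 0, -0.01, 0, 0, 0]]
  ]
}}

```text
time: 11.68
position: [0.4878, 0.103, 0.356]
tool_rot: [0.744, 0.668, 0.001, 0.001]
ft_force: [8.8, 0.2, -13.6]
grip_width: 0.0176
grip_force: 40.0
```

Contact: the force rose 5 N in about 0.3 mm. Now I'll let go.

Request:
{"name": "move_arm", "arguments": {
  "commands": [
    [[0, 0, 0, 0, 0, 0], [0, 0, 0, 0, 0, 0], [0, 0, 0, 0, 0, 0], [0, 0, 0, 0, 0, 0], [0, 0, 0, 0, 0, 0], [0, 0, 0, 0, 0, 0]]
  ],
  "claw": 0.1
}}

```text
time: 12.42
position: [0.4866, 0.1032, 0.3574]
tool_rot: [0.744, 0.669, -0.0, -0.0]
ft_force: [-0.2, 0.4, 0.2]
grip_width: 0.039
grip_force: 0.0
```

Request:
{"name": "move_arm", "arguments": {
  "commands": [
    [[0, 0, -0.4, 0, 0, 0], [0, 0, -1.0, 0, 0, 0], [0, 0, -1.6, 0, 0, 0], [-0.5, 0, -2.0, 0, 0, 0], [-1.3, 0, -2.0, 0, 0, 0], [-2.3, 0, -2.0, 0, 0, 0], [-2.8, 0, -2.0, 0, 0, 0], [-2.8, 0, -2.0, 0, 0, 0]]
  ],
  "claw": 1,
  "squeeze": 5
}}

```text
time: 13.42
position: [0.4748, -0.0092, 0.4374]
tool_rot: [0.744, 0.668, 0.0, -0.0]
ft_force: [0.3, -0.3, 0.1]
grip_width: 0.0007
grip_force: 0.0
```

```bash
python3 z.py t5
python3 - <<'E'
from rig import *
from h import *
c=camera("wrist");D=c["range_z"];v,u=np.mgrid[0:420,0:560]
K=c["camera_matrix"];E=c["extrinsics"]
W=(np.stack([(u-K[0,2])/K[0,0]*D,-(v-K[1,2])/K[1,1]*D,-D],-1)-E[:3,3])@E[:3,:3]
import cv2;cv2.imwrite("pics/w5.png",c["pixels"]);np.savez("w5.npz",**c)
s=np.array([.4898,.109]);a=-.105
d=W[...,:2]-s;X=d[...,0]*np.cos(a)+d[...,1]*np.sin(a);Y=-d[...,0]*np.sin(a)+d[...,1]*np.cos(a)
for n,m in dict(stage=(X<-12e-3)&(X>-24e-3)&(Y>60e-3)&(Y<98e-3)&(W[...,2]>.1),grip=(abs(X)<6e-3)&(abs(Y)<14e-3)&(W[...,2]>.1),tail=(abs(X)<10e-3)&(abs(Y+94e-3)<7e-3)&(W[...,2]>.03)).items():
    m&=D>0;print(n,m.sum(),np.median(W[m],0).round(4))
E
```

```text
{'time': np.float64(13.425), 'position': array([ 0.4748, -0.0092,  0.4374]), 'ft_force': array([ 0.2895, -0.3151,  0.0612]), 'grip_width': np.float64(0.0007)}
stage rail h mm 123 46.107161944385645
stage 0 [nan nan nan]
grip 752 [0.49   0.1092 0.1913]
tail 11070 [0.4804 0.0172 0.3673]
  return _methods._mean(a, axis=axis, dtype=dtype,
  ret = um.true_divide(
```

View pics/w5.png

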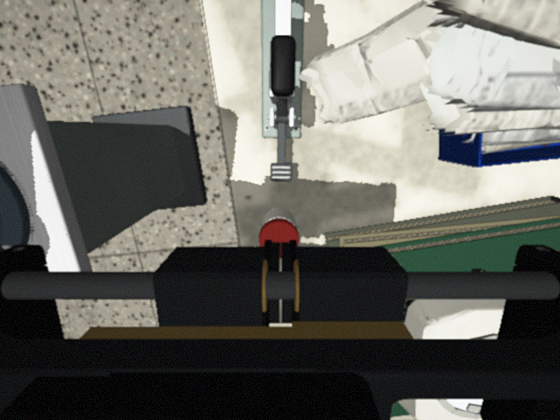

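The wrist view after release shows the grip top at z 0.191, so the rail has settled at 48 mm. The tail is at (281, 172) and the jar is undisturbed at (279, 232).

Run:
```python
from h import *; from rig import get_obs
c=np.load("w5.npz");D=c["range_z"]
print(unproj(c,281,172,z=.059),np.round(unproj(c,281,172,d=np.median(D[169:175,277:286])),4))
d=np.load("top0.npz");D=d["range_z"];v,u=np.mgrid[0:420,0:560];K=d["camera_matrix"];E=d["extrinsics"]
W=(np.stack([(u-K[0,2])/K[0,0]*D,-(v-K[1,2])/K[1,1]*D,-D],-1)-E[:3,3])@E[:3,:3]
m=(D>0)&(W[...,0]>.37)&(W[...,0]<.59)&(W[...,1]>-.045)&(W[...,1]<.07);print(W[m].max(0))
o=get_obs()
for p in((.4805,.016,.27),(.4805,.016,.246)):print(rel(o,p,np.pi/2-.104))
```

```text
[0.47886447 0.01457013 0.059     ] [0.4789 0.0148 0.0607]
[0.58991658 0.06997927 0.07299279]
[ 6.070e-01  8.000e-02  4.184e+00 -0.000e+00 -1.000e-03 -2.000e-03]
[ 6.070e-01  8.000e-02  4.784e+00 -0.000e+00 -1.000e-03 -2.000e-03]
```

Request:
{"name": "move_arm", "arguments": {
  "commands": [
    [[0.6, 0.08, 0.8, 0, 0, 0], [0.6, 0.08, 1.8, 0, 0, 0], [0.6, 0.08, 2.8, 0, 0, 0], [0.6, 0.08, 3.6, 0, 0, 0], [0.6, 0.08, 4.2, 0, 0, 0], [0.6, 0.08, 4.5, 0, 0, 0], [0.6, 0.08, 4.65, 0, 0, 0], [0.6, 0.08, 4.65, 0, 0, 0], [0.6, 0.08, 4.65, 0, 0, 0]]
  ]
}}

```text
time: 14.65
position: [0.4809, 0.0153, 0.2521]
tool_rot: [0.744, 0.669, 0.001, 0.001]
ft_force: [0.3, 0.7, 0.2]
grip_width: 0.0003
grip_force: 0.0
```

```bash
cat > m.py <<'E'
from rig import *
from h import *
import cv2,sys
o=get_obs();print({k:np.round(v,4) for k,v in o.items() if k in("time","position","ft_force")})
for n in("top","wrist"):
    c=camera(n);D=c["range_z"];v,u=np.mgrid[0:420,0:560];K=c["camera_matrix"];E=c["extrinsics"]
    W=(np.stack([(u-K[0,2])/K[0,0]*D,-(v-K[1,2])/K[1,1]*D,-D],-1)-E[:3,3])@E[:3,:3]
    d=W[...,:2]-[.4898,.109];a=-.105
    X=d[...,0]*np.cos(a)+d[...,1]*np.sin(a);Y=-d[...,0]*np.sin(a)+d[...,1]*np.cos(a)
    for k,m,z in(("stage",(abs(X)<24e-3)&(abs(X)>12e-3)&(Y>60e-3)&(Y<98e-3)&(W[...,2]>.1)&(W[...,2]<.18),.112),("grip",(abs(X)<6e-3)&(abs(Y)<14e-3)&(W[...,2]>.12)&(W[...,2]<.22),.143)):
        m&=D>0
        if m.any():print(n,k,m.sum(),"rail mm",round(1e3*(np.median(W[m][:,2])-z),1))
    cv2.imwrite(f"pics/{sys.argv[1]}_{n}.png",c["pixels"])
E
python3 m.py a
```

```text
{'time': np.float64(14.65), 'position': array([0.4809, 0.0153, 0.2521]), 'ft_force': array([0.343 , 0.6778, 0.1834])}
top stage 209 rail mm 46.7
top grip 98 rail mm 46.6
```

Request:
{"name": "move_arm", "arguments": {
  "commands": [
    [[0, 0, 0.15, 0, 0, 0], [0, 0, 0.3, 0, 0, 0], [0, 0, 0.44, 0, 0, 0], [0, 0, 0.56, 0, 0, 0], [0, 0, 0.58, 0, 0, 0], [0, 0, 0.58, 0, 0, 0], [0, 0, 0.58, 0, 0, 0], [0, 0, 0.3, 0, 0, 0], [0, 0, 0, 0, 0, 0], [0, 0, 0, 0, 0, 0]]
  ]
}}

```text
time: 16.0
position: [0.4807, 0.0155, 0.2525]
tool_rot: [0.744, 0.669, 0.001, 0.001]
ft_force: [0.4, 0.1, 0.0]
grip_width: 0.0002
grip_force: 0.0
```

```bash
python3 m.py b
```

```text
{'time': np.float64(16.0), 'position': array([0.4807, 0.0155, 0.2525]), 'ft_force': array([0.4385, 0.1167, 0.0356])}
top stage 208 rail mm 36.4
top grip 93 rail mm 36.1
wrist grip 42 rail mm 35.8
```

Request:
{"name": "move_arm", "arguments": {
  "commands": [
    [[0, 0, 0, 0, 0, 0], [0, 0, 0, 0, 0, 0], [0, 0, 0, 0, 0, 0], [0, 0, 0, 0, 0, 0], [0, 0, 0, 0, 0, 0], [0, 0, 0, 0, 0, 0]]
  ]
}}

```text
time: 16.85
position: [0.4806, 0.0153, 0.2513]
tool_rot: [0.744, 0.669, -0.0, -0.0]
ft_force: [0.1, 0.6, 0.3]
grip_width: 0.0005
grip_force: 0.0
```

```bash
python3 m.py c
```

```text
{'time': np.float64(16.85), 'position': array([0.4806, 0.0153, 0.2513]), 'ft_force': array([0.0838, 0.5573, 0.2645])}
top stage 206 rail mm 34.6
top grip 94 rail mm 34.5
wrist grip 99 rail mm 34.8
```

Latched one tooth down: 46.6 → 34.6 mm is exactly 12. I'll repeat the same press.

Request:
{"name": "move_arm", "arguments": {
  "commands": [
    [[0, 0, 0.15, 0, 0, 0], [0, 0, 0.3, 0, 0, 0], [0, 0, 0.44, 0, 0, 0], [0, 0, 0.56, 0, 0, 0], [0, 0, 0.58, 0, 0, 0], [0, 0, 0.58, 0, 0, 0], [0, 0, 0.58, 0, 0, 0], [0, 0, 0.3, 0, 0, 0], [0, 0, 0, 0, 0, 0], [0, 0, -0.2, 0, 0, 0]]
  ]
}}

```text
time: 18.2
position: [0.4805, 0.0155, 0.2604]
tool_rot: [0.744, 0.669, 0.0, 0.0]
ft_force: [-0.6, -0.5, 0.0]
grip_width: 0.0006
grip_force: 0.0
```

Request:
{"name": "move_arm", "arguments": {
  "commands": [
    [[0, 0, -0.6, 0, 0, 0], [0, 0, -1.3, 0, 0, 0], [0, 0, -2, 0, 0, 0], [0, 0, -2.5, 0, 0, 0], [0, 0, -2.8, 0, 0, 0], [0, 0, -2.8, 0, 0, 0], [0, 0, -2.8, 0, 0, 0], [0, 0, -2.8, 0, 0, 0]]
  ]
}}

```text
time: 19.2
position: [0.4803, 0.0153, 0.3705]
tool_rot: [0.744, 0.669, -0.001, -0.001]
ft_force: [0.5, 0.5, -0.1]
grip_width: 0.0009
grip_force: 0.0
```

```bash
python3 m.py d; python3 m.py e
```

```text
{'time': np.float64(19.2), 'position': array([0.4803, 0.0153, 0.3705]), 'ft_force': array([ 0.4759,  0.5309, -0.0585])}
top stage 198 rail mm 22.6
top grip 90 rail mm 22.8
wrist grip 1072 rail mm 24.3
{'time': np.float64(19.3), 'position': array([0.4805, 0.0153, 0.3707]), 'ft_force': array([ 0.2141, -0.0109, -0.1469])}
top stage 194 rail mm 22.3
top grip 93 rail mm 22.2
wrist grip 1024 rail mm 24.3
```

View pics/e_wrist.png

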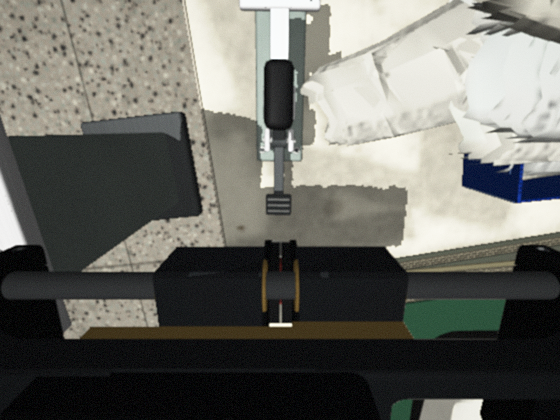

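The rail is latched at 24 mm, two teeth below 48. The tail at (278, 204) is free and the gripper is clear.

```bash
python3 -c "
from rig import *
print(hand_in())"
```

```text
the job is handed in; nothing more can be done
None
```

The job is done and handed in at about 19 s: the pad met the probe at about 5 N, the stage settled at 48 mm, then sank exactly two teeth and is latched at 24 mm, with the arm clear and never near enough to the jar or the dropper bottle to touch them.

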